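Nip a cemented heel lift in the locking clamp

ROBOT

A 7-joint arm with a two-finger parallel gripper is mounted at the origin on the work surface. World frame = base frame: x ahead of the robot, y to its left, z up, the work surface at z = 0. Lengths are in m, angles in degrees, forces in N, time in s.
With the tool pointing down it reaches from about 0.425 to 0.875 m from the base axis. Payload 4.7 kg.
Tool frame: the origin (TCP) lies between the finger pads; the fingertips stand env.tip_reach ahead of it and the grasp point (between the pads) lies 2 mm behind it (env.tip_reach is the distance from the TCP to the fingertips, in m); z points along the fingers, y is the line along which they close (so a half turn about z gives the same grasp; the last joint's range is limited). The gripper opens to 87 mm and grips with 3 to 60 N. Pads are 19 mm wide; open, the fingers measure 117 mm over their backs; the gripper's body (75 mm by 190 mm) begins 51 mm behind the grasp point.
Start: joints at [66.927, 18.392, -4.016, 83.108, 1.295, 78.541, -3.26], TCP at [0.263, -0.594, 0.24] pointing down, gripper open.
Joint ranges: [-163.93, 163.93], [-17.29, 119.83], [-79.2, 71.16], [3.27, 140.29], [-89.18, 269.18], [5.43, 117.66], [-154.24, 154.24]. Speed limits (degrees/s): [147.25, 147.25, 180, 180, 180, 180, 180].

INTERFACE

Orientations are given as [roll, pitch, yaw] about the fixed x, y, z axes, in that order (R = Rz(yaw) Ry(pitch) Rx(roll)).
In Python, from cell import env, read_camera gives the robot as it stands. The module is installed in compiled form; this text tells all that it offers.
- The arm moves only by the shell command python3 -m handwheel 'ROWS' [FORCE]. ROWS is a JSON list of rows, 1 to 8 of them, each of 5 numbers: dx, dy, dz in m, then a turn about the tool's z in degrees, then the finger opening in m; each row is the pose to reach, as a shift and turn from the pose commanded when the command began, along the tool's axes at that moment; what a row does not reach only later rows make up. A row lasts 1/12 s, in which the tool goes at most 0.0417 m and 7.16 degrees, less where a joint would pass 70% of its speed; a pose out of reach is approached as far as the arm can. The fingers move at their own pace and stop on an object; FORCE is the grip in N (left out, the last holds). Time passes only in rows, so rows that do not move let the fingers close. It prints the time, the measured TCP pose, the force, the opening and the grip force at its end. Input that does not fit is refused with a message, and nothing moves.
- env.get_obs(): the state, without advancing time (a new reading comes with each control period).
- read_camera(name): name is "side" or "top" or "wrist"; returns a dict with "color" (420x560x3 uint8, blue, green, red), "fx", "fy", "cx", "cy" (pixels), "dist" ([k1, k2, p1, p2, k3] as OpenCV has them; the pictures are not rectified), "world_from_camera" (4x4, takes a point from camera to world coordinates). Camera axes: x right, y down, z forward; pixel columns grow to the right and rows downward; lengths in m; the calibration is good to about 2 mm. A picture is of the moment at which its call begins. There is no depth.
- env.sign_off(): hands the job in; it is judged then, once.
The state is a dict: "time_s": time; "qpos": joint angles; "joint_velocities": joint speeds; "effort": joint torques, N m; "tool_pos": TCP position; "tool_rot": TCP orientation; "force": force on the tool from outside, world axes, zero at the start; "wrist_torque": the same for the moment, N m; "grip_width": finger opening in m; "grasp_force": force on a finger pad.
Only numpy, scipy, OpenCV 4.12 (cv2) and the standard library are available. Lean on these libraries where they do the work, as an engineer would, in place of code of your own. Each camera call takes 0.05 s, during which the arm holds its last target. There are 200 camera calls.

TASK

Lay the brown heel on the bed of the bench locking clamp, flat side down with its black rubber lift towards the moving jaw, and slide it gently home against the throat stop. Squeeze the red handle just until the clamp snaps over centre and bottoms, without forcing it further, and take your hand off so that it nips the lift for three seconds by itself. Then flick the yellow release lever so the jaws spring open, leaving the heel lying on the bed and everything else on the bench undisturbed.

Things in the scene. Friction and masses are not known exactly. Their poses are not given: they have to be found in the camera images.
- clamp: Locking C-clamp pliers bolted flat on a grey base plate fixed to the bench. Origin on the bench under the jaw pivot; z up, +x from moving jaw to fixed jaw, handles run to +y, jaws reach to -y. Base plate x -76 to 74, y -163 to 42 mm, its top (the bed) at z 12. Moving parts turn level at z 31 to 53; past y 42 bare bench lies under them. Other x, y are in this frame (mm).
- bed (a point): Point on the bed (clamp 0, -83, z 12) on the pads' axis. The underside centre of a heel lies within 10 mm of it in y when home against the stop.
- stop_rail: The throat stop: two steel strips fixed on the bed (origin at clamp 0, -58, z 12) and between them a dark block with a brass thumb screw, set by the last user: its face, 44 mm wide, facing -y, to z 37, stands somewhere from clamp y -68 to -48. Its setting is not measured: find it by touch. It is firm; come slowly, a few newtons tell. Over 18 N shifts the lift.
- mouth (a point): Set-down point on the bed (clamp -4, -128, z 12), 35 to 55 mm short of home, with room for a finger between heel and stop; from here the heel is pushed along +y by its outer side. The mouth between the open pads is some 70 mm.
- fixed_pad (a point): Face centre of the fixed jaw's round rubber pad, 30 mm across: clamp 25.5, -83, z 42, facing -x. Its steel C arm stands at x 58 to 74, y -91 to -30, up to z 52. The closing pad slides the heel the last millimetres against it and may draw it about 3 mm off the stop; that is all right.
- screw_knob (a point): End of the adjusting knob, 18 mm across, behind the fixed handle: clamp 32, 188, z 42. The fixed handle is a steel bar at x 23.5 to 40.5, y up to 166, z 32 to 52.
- heel: Brown heel block, a 6 mm black rubber top lift cemented on one end; loose, about 0.13 kg (varies). Lies on its flat face: 51 mm along its x (lift at the -x end), 50 mm wide in y with upright flat sides to z 26, rounded top at z 51. Origin: centre of the underside. Take it across the 50 mm from above. Starts within 0.5 rad of the world's axes; in the clamp its axes run along the clamp's.
- lift_face (a point): Centre of the outer face of the lift: heel x = -25.5, z = 26 mm. It faces the moving jaw (clamp -x) in the clamp.
- pad: Round black rubber pad, 30 mm across, 10 mm thick, on the tip of the moving jaw (clamp -x side); origin at the centre of its back. It gives a few millimetres and presses the heel with about 60 N when locked.
- handle: Moving handle with the red sleeve (18 mm thick, 22 mm high, about 110 mm long); origin at its pivot in the jaw. Sprung open. It is pushed towards the fixed handle: clamp +x, on the sleeve's outer face.
- handle_grip (a point): Push point on the red sleeve's outer (-x) face, z 42. Clamp (-132, 166) open, (-56, 186) locked. The push is 2 to 6 N until the pad meets the heel near x -100, rises to 8 to 12 N near x -82, then fades; dead centre at x -66. Past it the handle snaps ahead on its own and bottoms on a hard stop at x -56. Over 25 N strains the clamp.
- toggle (a joint): Angle of the toggle link to the handle (rad): 0 open (sprung rest), 0.743 dead centre, 0.813 locked on its stop, where the clamp stays by itself.
- lever (a joint): Angle of the release lever in the handle (rad): 0 at rest, up to 0.28 as its tail is pushed outwards (clamp -x, towards the red sleeve). About 4 N on the tail unlocks the clamp within 0.15 rad; the handle then springs open to -x by itself.
- lever_tail (a point): Centre of the inner (+x) face of the yellow lever's tail, a blade 7 mm thick, 20 mm high, 60 mm long along the inner side of the red sleeve. Clamp (-19, 222), z 42, when locked; about 40 mm free from there to the knob and the fixed handle's line, for a finger from above.
- spare_heel: Bystander: a second, all-black heel block of the same 51 x 50 x 51 mm shape without a lift, for a later job. Leave it alone.
- hammer: Bystander: a hammer lying on the bench. Leave it alone.
- weight: Bystander: a black steel knob weight, 48 mm across, 66 mm high, standing. Leave it alone.
- pencil: Bystander: an orange pencil, 8 mm thick, 140 mm long, lying. Leave it alone.
- awl: Bystander: an awl lying, wooden handle 82 mm long and 26 mm thick, steel spike. Leave it alone.
- cement: Bystander: an amber jar of contact cement with a dark cap, 68 mm across, 85 mm high, standing. Leave it alone.
There are look-alikes about, which are no part of the job. What is shaped like the heel but purple or white is not meant.

How it is judged (in metres and radians):
On the way, in this order (a step that is already met when the one before it is completed fails the run):
1. the heel lies on the bed, lift towards the moving jaw, and is felt home against the throat stop (pressed on it with over 1 N), the jaws still open (x of heel in the frame of clamp between -0.022 and 0.01 m and z of heel in the frame of clamp below 0.016 m and x of lift_face in the frame of clamp below -0.015 m and angle between heel's own z axis and vertical below 0.08 rad and angle between the x axis of heel and the x axis of clamp, either way round below 0.1 rad and contact force between heel and stop_rail above 1 N and value of joint toggle below 0.1 rad).
2. the clamp is locked over centre on the heel and nips it by itself for 2.5 s, untouched (x of heel in the frame of clamp between -0.022 and 0.01 m and z of heel in the frame of clamp below 0.016 m and x of lift_face in the frame of clamp below -0.015 m and angle between heel's own z axis and vertical below 0.08 rad and angle between the x axis of heel and the x axis of clamp, either way round below 0.1 rad and y of heel in the frame of clamp above -0.101 m and value of joint toggle above 0.79 rad and contact force between pad and heel above 35 N and contact force between the fingers and clamp below 0.3 N and contact force between the fingers and heel below 0.3 N), for 2.5 s.
3. the release lever is pushed (value of joint lever above 0.04 rad).
4. the jaws have sprung open (value of joint toggle below 0.1 rad), for 0.1 s.
At the end, for the whole second after the job is handed in: The clamp is open again (toggle below 0.1 rad) and the heel rests free on the bed where it was nipped: flat side down, square with the clamp within 0.1 rad, lift towards the moving jaw, its middle not more than 23 mm out from the pads' axis and its end within 22 mm of the fixed pad (x of heel in the frame of clamp between -0.022 and 0.01 m and z of heel in the frame of clamp below 0.016 m and x of lift_face in the frame of clamp below -0.015 m and angle between heel's own z axis and vertical below 0.08 rad and angle between the x axis of heel and the x axis of clamp, either way round below 0.1 rad and y of heel in the frame of clamp above -0.106 m and value of joint toggle below 0.1 rad and linear speed of heel below 0.01 m/s); the robot touches nothing.
It fails at once if the heel is pushed against the throat stop with more than 18 N (contact force between heel and stop_rail above 18 N).
It fails at once if the handle is pushed with more than 25 N (contact force between the fingers and handle above 25 N).
It fails at once if a bystander is moved by more than 20 mm (distance of any of spare_heel, hammer, weight, pencil, awl, cement from where it was at the start of the episode above 0.02 m).
It also fails if it takes over 72 s, if anything falls off the work surface, if the arm or the gripper's body presses on something with over 40 N, if the wrist force passes 120 N, or if a joint passes its speed limit or range.

## Working session

There is one attempt and no reset: what is moved stays moved. The work goes in short steps, Python scripts to look and compute and a shell command to move; the robot and the scene stay as the last step left them, time stands still between calls to the robot, and variables do not carry over. Pictures are saved under pics/ and viewed, at most 10 in all, crops included, and the job is handed in when it is done.

```bash
mkdir -p pics
python3 - <<'E'
from cell import env, read_camera
import cv2,numpy as np
o=env.get_obs();print(o['tool_pos'],o['tool_rot'],o['time_s'],env.tip_reach,o['force'])
for n in("top","side"):
    c=read_camera(n);cv2.imwrite(f"pics/{n}0.png",cv2.resize(c["color"],(800,600)))
    print(n,c["fx"],c["fy"],c["cx"],c["cy"],c["dist"],np.round(c["world_from_camera"],3).tolist())
E
```

```text
[ 0.2628565  -0.59389932  0.23844966] [-1.79890432e+02  7.41357456e-03  2.38813343e+01] 0.0 0.017 [0.29310828 0.55745788 0.50747566]
top 409.29766830479343 409.29766830479343 278.50564028645107 204.49756508879761 [-0.06777365  0.          0.          0.          0.        ] [[-0.023, -0.986, 0.168, 0.347], [-1.0, 0.026, 0.011, 0.051], [-0.015, -0.167, -0.986, 1.364], [0.0, 0.0, 0.0, 1.0]]
side 530.195602947388 530.195602947388 274.5126733930913 204.3267257131339 [-0.11847417  0.          0.          0.          0.        ] [[0.992, -0.076, 0.104, 0.443], [-0.129, -0.57, 0.811, -1.02], [-0.002, -0.818, -0.575, 0.834], [0.0, 0.0, 0.0, 1.0]]
```

View pics/top0.png

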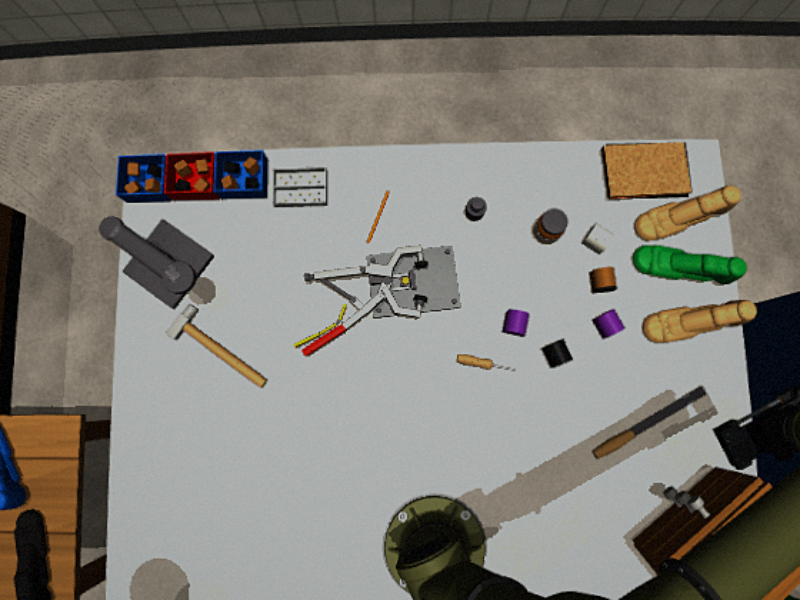

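View pics/side0.png

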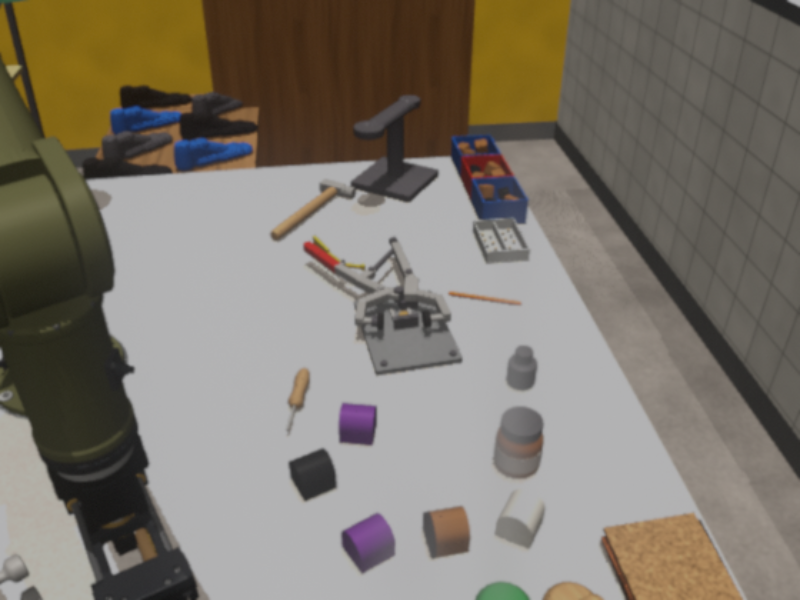

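Top view (800x600): the candidates are the brown heel (603,279), the all-black spare heel (557,353), purple look-alikes (516,322) and (608,323), and a white one (598,237). Only the brown one matches the description. The clamp is at about (410,283), with handles to the left (+y). I'll enlarge the heel and clamp.

```bash
cat > h.py <<'E'
from cell import env, read_camera
import cv2,numpy as np
def ray(c,pts):
    K=np.array([[c["fx"],0,c["cx"]],[0,c["fy"],c["cy"]],[0,0,1]])
    u=cv2.undistortPoints(np.array(pts,float).reshape(-1,1,2),K,np.array(c["dist"],float)).reshape(-1,2)
    T=np.array(c["world_from_camera"]);d=np.c_[u,np.ones(len(u))]@T[:3,:3].T
    return T[:3,3],d
def toz(c,pts,z):
    o,d=ray(c,pts);return o+d*((np.broadcast_to(z,len(d))-o[2])/d[:,2])[:,None]
def proj(c,P):
    K=np.array([[c["fx"],0,c["cx"]],[0,c["fy"],c["cy"]],[0,0,1]]);T=np.linalg.inv(np.array(c["world_from_camera"]))
    return cv2.projectPoints(np.array(P,float).reshape(-1,1,3),cv2.Rodrigues(T[:3,:3])[0],T[:3,3],K,np.array(c["dist"],float))[0].reshape(-1,2)
E
python3 - <<'E'
from h import *
c=read_camera("top");I=c["color"]
a=cv2.resize(I[165:235,245+150:245+150+60],None,fx=6,fy=6,interpolation=cv2.INTER_CUBIC)
b=cv2.resize(I[165:255,208:328],None,fx=6.6,fy=6.6,interpolation=cv2.INTER_CUBIC)
# heel 395..455 x 165..235 ; clamp 208..328 x 165..255
cv2.imwrite("pics/clamp.png",b)
s=read_camera("side");J=s["color"]
d=cv2.resize(J[345:397,290:350],(440,381),interpolation=cv2.INTER_CUBIC)
m=np.zeros((420,800,3),np.uint8);m[:a.shape[0],:360]=a;m[:381,360:800]=d
cv2.imwrite("pics/heel.png",m)
E
```

```text
(no output)
```

View pics/heel.png

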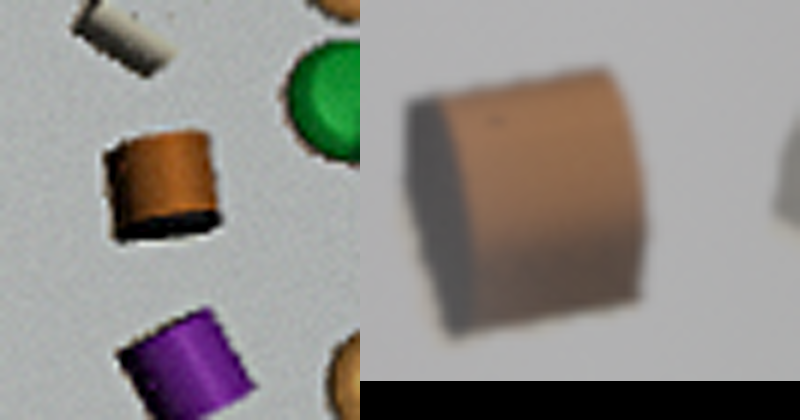

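View pics/clamp.png

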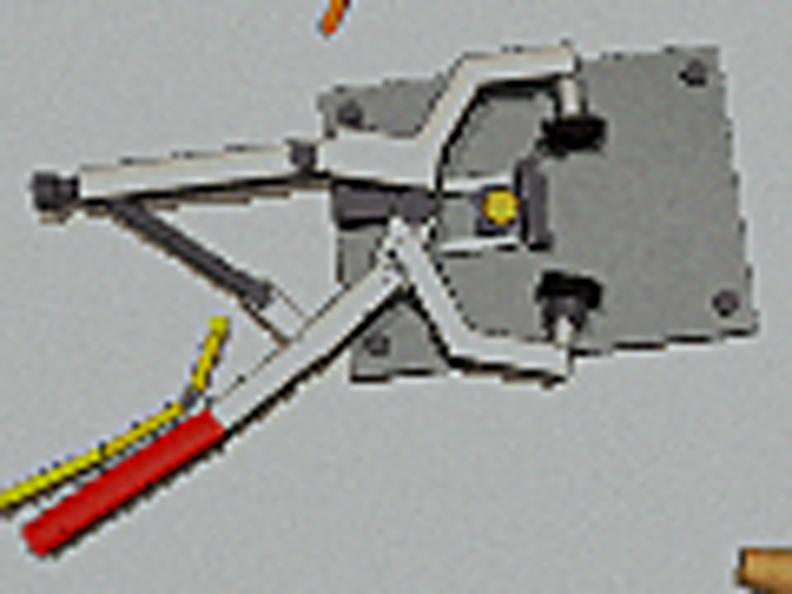

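The crops confirm the brown heel has its black lift towards world -x, already the same way round as the clamp (moving jaw at the bottom, world -x). Plate corners in the clamp crop: (718,48), (757,330), (353,380), (320,95). Next I'll fit both poses.

```bash
cat > fit.py <<'E'
from h import *
from scipy.optimize import minimize, least_squares
c=read_camera("top");s=read_camera("side")
pl=np.array([[718,48],[757,330],[353,378],[320,93]])/6.6+[208,165]
C=np.array([[74,-163],[-76,-163],[-76,42],[74,42]])/1e3
def T2(p,P):
    P=np.atleast_2d(P);a=p[2];return np.c_[P[:,:2]@np.array([[np.cos(a),np.sin(a)],[-np.sin(a),np.cos(a)]])+p[:2],P[:,2]]
C3=np.c_[C,np.full(4,.012)]
r=least_squares(lambda p:(proj(c,T2(p,C3))-pl).ravel(),[.6,0,0]);print("clamp",r.x[:2],np.degrees(r.x[2]),r.fun.round(2))
q=np.array([[32,188,52],[-132,166,42]])/1e3
print("knob,grip px in crop",((proj(c,T2(r.x,q))-[208,165])*6.6).round(), "yellow screw",((proj(c,T2(r.x,[[0,-.058,.045],[.0255,-.083,.042],[0,-.048,.037],[0,-.068,.037]]))-[208,165])*6.6).round())
# heel
ys=[-25,25,25,20,12,0,-12,-20,-25];zs=[0,0,26,40,48,51,48,40,26]
M=np.array([[x,y,z] for x in(-25.5,25.5) for y,z in zip(ys,zs)])/1e3
def mask(c,box):
    I=c["color"];hsv=cv2.cvtColor(I,cv2.COLOR_BGR2HSV)
    m=((hsv[...,1]>75)|(hsv[...,2]<105)).astype(np.uint8);k=np.zeros_like(m);x0,y0,x1,y1=box;k[y0:y1,x0:x1]=m[y0:y1,x0:x1];return k
ms=[(c,mask(c,(408,182,436,208))),(s,mask(s,(293,350,331,393)))]
for cc,m in ms: print(m.sum(),cv2.boundingRect(m))
F=8
def cost(p):
    t=0
    for cc,m in ms:
        h=cv2.convexHull(((proj(cc,T2(p,M))+.5)*F).astype(np.float32)).round().astype(np.int32)
        k=np.zeros((420*F,560*F),np.uint8);cv2.fillConvexPoly(k,h,1)
        k=cv2.resize(k.astype(np.float32),(560,420),interpolation=cv2.INTER_AREA);t+=np.abs(k-m).sum()/m.sum()
    return t
p0=toz(c,[[422,196]],.03)[0];best=None
for a in(-.2,0,.2):
    f=minimize(cost,[p0[0],p0[1],a],method="Nelder-Mead",options=dict(initial_simplex=[[p0[0],p0[1],a],[p0[0]+.01,p0[1],a],[p0[0],p0[1]+.01,a],[p0[0],p0[1],a+.2]],maxfev=120))
    print("heel",f.x[:2],np.degrees(f.x[2]),f.fun)
E
python3 fit.py
```

```text
clamp [0.59706002 0.08925123] 5.328819378736533 [-0.12 -0.4  -0.09  0.31  0.02  0.26  0.19 -0.19]
knob,grip px in crop [[ 33. 190.]
 [111. 514.]] yellow screw [[532. 197.]
 [576. 143.]
 [512. 203.]
 [552. 198.]]
298 (412, 187, 20, 19)
879 (297, 355, 31, 35)
heel [ 0.59177795 -0.41562003] 2.4218233830458997 0.23244076933061517
heel [ 0.59163947 -0.41549566] 2.2606278830992164 0.23337334696230466
heel [ 0.59169692 -0.41588429] 2.5742935167127623 0.23237402029838666
```

```bash
cat > go.py <<'E'
# go.py x y z yaw [w=world|c=clamp] -> needed shift in the tool's axes
import sys
from h import *
from scipy.spatial.transform import Rotation as R
CL=(.59706,.08925,5.33)
def w2c(x,y):
    a=np.radians(CL[2]);d=np.array([x-CL[0],y-CL[1]]);return np.array([np.cos(a)*d[0]+np.sin(a)*d[1],-np.sin(a)*d[0]+np.cos(a)*d[1]])
def c2w(x,y):
    a=np.radians(CL[2]);return np.array([CL[0]+np.cos(a)*x-np.sin(a)*y,CL[1]+np.sin(a)*x+np.cos(a)*y])
if __name__=="__main__":
    o=env.get_obs();x,y,z,yaw=map(float,sys.argv[1:5])
    if sys.argv[5:]==["c"]: x,y=c2w(x/1e3,y/1e3);yaw+=CL[2]
    r=R.from_euler("xyz",o["tool_rot"],degrees=True)
    print("shift",r.inv().apply(np.array([x,y,z])-o["tool_pos"]).round(4),"turn",round((o["tool_rot"][2]-yaw+180)%360-180,2))
    print("clamp mm",(w2c(*o["tool_pos"][:2])*1e3).round(1),"t",o["time_s"],"F",o["force"].round(2),"q7",round(o["qpos"][6],1))
E
python3 -m handwheel '[[0.047,-0.004,0.002,2.5,0.087],[0.09,-0.007,0.005,5,0.087],[0.13,-0.01,0.007,7.5,0.087],[0.17,-0.013,0.01,10,0.087],[0.21,-0.017,0.012,12.5,0.087],[0.25,-0.02,0.015,15,0.087],[0.29,-0.023,0.017,17,0.087],[0.33,-0.026,0.02,19,0.087]]' && python3 go.py .592 -.416 .22 5
```

```text
time_s: 0.97
tool_pos: [0.5562, -0.4357, 0.2196]
tool_rot: [180.0, -0.0, 4.8]
force: [0.3, -0.6, 0.1]
grip_width: 0.0871
grasp_force: 0.0
shift [ 0.0374 -0.0166 -0.0004] turn -0.21
clamp mm [ -89.5 -518.8] t 0.9667 F [ 0.29 -0.63  0.08] q7 -51.9
```

```bash
python3 -m handwheel '[[0.037,-0.017,0,0,0.087],[0.037,-0.017,0,0,0.087],[0.037,-0.017,0,0,0.087],[0.037,-0.017,0,0,0.087]]' >/dev/null
python3 - <<'E'
from h import *
c=read_camera("wrist");cv2.imwrite("pics/w1.png",c["color"])
print(env.get_obs()["tool_pos"],np.round(c["world_from_camera"],3).tolist())
for p in proj(c,[[.592+a,-.416+b,0] for a,b in((0,0),(.03,0),(0,.03))]):print(p.round())
E
```

```text
[ 0.58854965 -0.41832079  0.21942293] [[0.085, -0.954, -0.287, 0.668], [-0.996, -0.082, -0.023, -0.41], [-0.001, 0.288, -0.958, 0.364], [0.0, 0.0, 0.0, 1.0]]
[282. 180.]
[284. 155.]
[257. 178.]
```

View pics/w1.png

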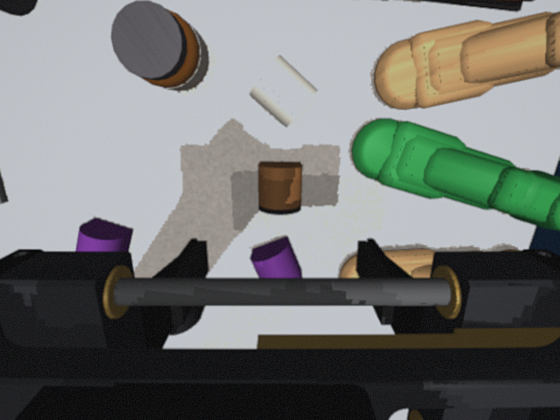

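```bash
python3 - <<'E'
from h import *
from scipy.optimize import minimize
c=read_camera("wrist");hsv=cv2.cvtColor(c["color"],cv2.COLOR_BGR2HSV)
m0=((hsv[...,1]>90)|(hsv[...,2]<70)).astype(np.uint8);m=np.zeros_like(m0);m[150:222,245:320]=m0[150:222,245:320]
n,l,st,_=cv2.connectedComponentsWithStats(m);m=(l==1+st[1:,4].argmax()).astype(np.uint8);print(cv2.boundingRect(m),m.sum())
for zt in [(20,40,48,51)]:
    ys=[-25,25,25,20,12,0,-12,-20,-25];zs=[0,0,26,40,48,51,48,40,26]
M=np.array([[x,y,z] for x in(-25.5,25.5) for y,z in zip(ys,zs)])/1e3
def P(p):
    a=p[2];return np.c_[M[:,:2]@np.array([[np.cos(a),np.sin(a)],[-np.sin(a),np.cos(a)]])+p[:2],M[:,2]]
F=4
def cost(p):
    h=cv2.convexHull(((proj(c,P(p))+.5)*F).astype(np.float32)).round().astype(np.int32)
    k=np.zeros((420*F,560*F),np.uint8);cv2.fillConvexPoly(k,h,1)
    return np.abs(cv2.resize(k.astype(np.float32),(560,420),interpolation=cv2.INTER_AREA)-m).sum()/m.sum()
for a in(-.1,.05,.2):
    x,y=.592,-.416
    f=minimize(cost,[x,y,a],method="Nelder-Mead",options=dict(initial_simplex=[[x,y,a],[x+.01,y,a],[x,y+.01,a],[x,y,a+.15]]));print(f.x[:2],np.degrees(f.x[2]),f.fun)
E
python3 go.py .59 -.417 .03 5
```

```text
(258, 161, 43, 52) 2118
[ 0.58923672 -0.41353483] 3.736278007664981 0.08775967894239849
[ 0.58998605 -0.4136816 ] 6.149164593295055 0.08879249291784702
[ 0.58922801 -0.4138195 ] 5.053802643973397 0.08882200188857413
shift [ 0.0022 -0.0019  0.1896] turn -0.28
clamp mm [ -56.1 -505. ] t 1.4 F [-0.12 -0.65 -0.85] q7 -54.8
```

```bash
python3 -m handwheel '[[0.001,-0.002,0.04,0,0.087],[0.001,-0.005,0.08,0,0.087],[0.001,-0.005,0.115,0,0.087],[0.001,-0.005,0.145,0,0.087],[0.001,-0.005,0.17,0,0.087],[0.001,-0.005,0.185,0,0.087],[0.001,-0.005,0.192,0,0.087],[0.001,-0.005,0.192,0,0.087]]' 15;python3 -m handwheel '[[0,0,0,0,0.04],[0,0,0,0,0.04],[0,0,0,0,0.04],[0,0,0,0,0.04],[0,0,0,0,0.04],[0,0,0,0,0.04],[0,0,0,0,0.04]]' 15
```

```text
time_s: 2.07
tool_pos: [0.5888, -0.4125, 0.0263]
tool_rot: [-179.9, 0.1, 4.8]
force: [-0.3, 0.4, 0.2]
grip_width: 0.0871
grasp_force: 0.0
time_s: 2.65
tool_pos: [0.5906, -0.4123, 0.0281]
tool_rot: [179.9, -0.0, 4.9]
force: [-0.3, 0.2, 1.7]
grip_width: 0.0498
grasp_force: 15.0
```

```bash
python3 -m handwheel '[[0,0,-0.02,0,0.04],[0,0,-0.05,0,0.04],[0,0,-0.09,0,0.04],[0,-0.02,-0.1,0,0.04],[0,-0.055,-0.1,0,0.04],[0,-0.095,-0.1,0,0.04],[0,-0.135,-0.1,0,0.04],[0,-0.17,-0.1,0,0.04]]'; python3 go.py -4 -128 .1 0 c
```

```text
time_s: 3.32
tool_pos: [0.5753, -0.2394, 0.1273]
tool_rot: [-179.9, 0.0, 4.9]
force: [1.8, 0.7, -0.8]
grip_width: 0.0498
grasp_force: 15.0
shift [ 0.0468 -0.1975  0.0275] turn -0.4
clamp mm [ -52.2 -325.2] t 3.3167 F [ 1.78  0.7  -0.76] q7 -68.6
```

```bash
python3 -m handwheel '[[0.009,-0.038,0.003,0,0.04],[0.018,-0.076,0.006,0,0.04],[0.027,-0.114,0.01,0,0.04],[0.036,-0.15,0.015,0,0.04],[0.042,-0.178,0.02,-0.4,0.04],[0.046,-0.19,0.025,-0.4,0.04],[0.046,-0.196,0.027,-0.4,0.04],[0.046,-0.196,0.027,-0.4,0.04]]';python3 -m handwheel '[[0,0,0,0,0.04],[0,0,0,0,0.04]]';python3 go.py -4 -128 .043 0 c
python3 - <<'E'
from h import *
from go import c2w
a=read_camera("top");I=a["color"];b=cv2.resize(I[165:255,208:368],None,fx=5,fy=5,interpolation=cv2.INTER_CUBIC)
s=read_camera("side");J=s["color"];d=cv2.resize(J[160:275,230:340],None,fx=4,fy=4,interpolation=cv2.INTER_CUBIC)
w=read_camera("wrist")["color"]
cv2.imwrite("pics/p2.png",cv2.hconcat([cv2.resize(d,(370,420)),cv2.resize(w,(430,420))]))
E
```

```text
time_s: 3.98
tool_pos: [0.6043, -0.0424, 0.0996]
tool_rot: [-180.0, 0.1, 5.4]
force: [-0.1, -0.8, -0.8]
grip_width: 0.0497
grasp_force: 15.0
time_s: 4.15
tool_pos: [0.605, -0.0464, 0.1006]
tool_rot: [179.9, 0.0, 5.1]
force: [-0.3, 0.2, -1.5]
grip_width: 0.0499
grasp_force: 15.0
shift [ 0.0007 -0.0079  0.0576] turn -0.27
clamp mm [  -4.7 -135.8] t 4.15 F [-0.34  0.19 -1.48] q7 -88.5
```

View pics/p2.png

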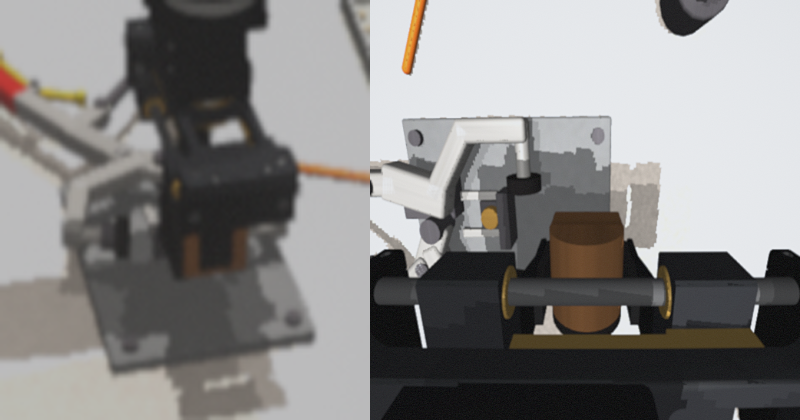

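The heel is held squarely over the plate, clear of the jaws and the stop. Lowering it now.

```bash
python3 -m handwheel '[[0,-0.004,0.025,0,0.04],[0,-0.005,0.045,0,0.04],[0,-0.005,0.055,0,0.04],[0,-0.005,0.055,0,0.04],[0,-0.005,0.058,0,0.04],[0,-0.005,0.0605,0,0.04],[0,-0.005,0.0605,0,0.04]]';python3 go.py -4 -128 .04 0 c
```

```text
time_s: 4.88
tool_pos: [0.6052, -0.0386, 0.0408]
tool_rot: [180.0, -0.1, 5.3]
force: [-0.7, -0.0, -1.5]
grip_width: 0.0495
grasp_force: 15.0
shift [-0.0002 -0.0001  0.0008] turn -0.07
clamp mm [  -3.8 -128.1] t 4.8833 F [-0.71 -0.01 -1.47] q7 -90.2
```

```bash
python3 -m handwheel '[[0,0,0.001,0,0.04],[0,0,0.001,0,0.04]]';python3 -m handwheel '[[0,0,0.001,0,0.04],[0,0,0.001,0,0.04]]'
```

```text
time_s: 5.05
tool_pos: [0.6055, -0.0385, 0.0401]
tool_rot: [180.0, -0.1, 5.3]
force: [-0.6, -0.4, 0.8]
grip_width: 0.0498
grasp_force: 15.0
time_s: 5.22
tool_pos: [0.6055, -0.0385, 0.04]
tool_rot: [179.9, -0.1, 5.3]
force: [-2.4, -0.4, 7.2]
grip_width: 0.0502
grasp_force: 15.0
```

```bash
python3 -m handwheel '[[0,0,0,0,0.064],[0,0,0,0,0.064],[0,0,-0.002,0,0.064],[0,0,-0.03,0,0.064],[0,0,-0.06,0,0.064],[0,0.02,-0.08,-7,0.064],[0,0.045,-0.08,-14,0.05],[0,0.055,-0.08,-21,0.035]]' && python3 -m handwheel '[[0,0,0,-7,0.025],[0,0,0,-14,0.025],[0,0,0,-21,0.025],[0,0,0,-28,0.025],[0,0,0,-35,0.025],[0,0,0,-42,0.025],[0,0,0,-49,0.025],[0,0,0,-56,0.025]]' ; python3 go.py -4 -180 .08 90 c
```

```text
time_s: 5.88
tool_pos: [0.611, -0.0971, 0.1203]
tool_rot: [179.7, -0.1, 26.5]
force: [-0.1, -1.5, -0.9]
grip_width: 0.0568
grasp_force: 0.0
time_s: 6.55
tool_pos: [0.6096, -0.0931, 0.118]
tool_rot: [-180.0, 0.0, 82.6]
force: [1.4, -0.0, 0.7]
grip_width: 0.0252
grasp_force: 0.0
shift [ 0.0027 -0.0001  0.038 ] turn -12.7
clamp mm [  -4.5 -182.7] t 6.55 F [ 1.37 -0.01  0.67] q7 -9.8
```

Run:
```python
from h import *
s=read_camera("side");J=s["color"]; t=read_camera("top")["color"]
cv2.imwrite("pics/p3.png",cv2.hconcat([cv2.resize(J[160:275,230:340],(400,420),interpolation=cv2.INTER_CUBIC),cv2.resize(t[160:255,225:325],(400,420),interpolation=cv2.INTER_CUBIC)]))
```

```text
(no output)
```

View pics/p3.png

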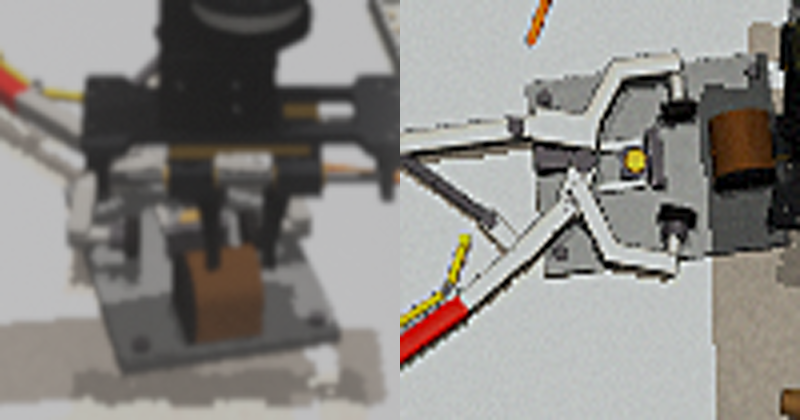

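Side and top views: the heel lies flat on the bed at the mouth, lift towards the moving jaw. Now I'll square the fingers and lower them behind it.

```bash
python3 -m handwheel '[[0.001,0,0.02,-6.3,0.025],[0.002,0,0.05,-12.6,0.025],[0.003,0,0.07,-12.6,0.025],[0.003,0,0.079,-12.6,0.025],[0.003,0,0.081,-12.6,0.025],[0.003,0,0.081,-12.6,0.025]]' ;  python3 go.py -4 -168 .037 90 c
```

```text
time_s: 7.15
tool_pos: [0.6101, -0.0901, 0.037]
tool_rot: [-180.0, -0.0, 94.8]
force: [-0.3, -0.1, 0.5]
grip_width: 0.0251
grasp_force: 0.0
shift [ 0.0118 -0.0004 -0.    ] turn -0.56
clamp mm [  -3.7 -179.8] t 7.15 F [-0.3  -0.08  0.48] q7 -0.9
```

```bash
python3 -m handwheel '[[0.006,0,0,-0.5,0.025],[0.012,0,0,-0.5,0.025],[0.016,0,0,-0.5,0.025],[0.02,0,0,-0.5,0.025],[0.025,0,0,-0.5,0.025],[0.03,0,0,-0.5,0.025],[0.036,0,0,-0.5,0.025],[0.041,0,0,-0.5,0.025]]';python3 -m handwheel '[[0.003,0,0,0,0.025],[0.005,0,0,0,0.025],[0.005,0,0,0,0.025]]';python3 go.py -4 -128 .037 90 c
```

```text
time_s: 7.82
tool_pos: [0.6065, -0.0485, 0.0371]
tool_rot: [180.0, 0.0, 95.4]
force: [-0.0, -1.0, 1.4]
grip_width: 0.0247
grasp_force: 0.6
time_s: 8.07
tool_pos: [0.6059, -0.0434, 0.0369]
tool_rot: [-180.0, -0.0, 95.4]
force: [-0.2, -1.1, -0.1]
grip_width: 0.025
grasp_force: 0.0
shift [ 0.0049 -0.0005 -0.    ] turn 0.1
clamp mm [  -3.5 -132.9] t 8.0667 F [-0.16 -1.09 -0.1 ] q7 -4.8
```

```bash
for i in 1 ; do python3 -m handwheel '[[0.0015,0,0,0,0.025],[0.003,0,0,0,0.025],[0.0045,0,0,0,0.025],[0.006,0,0,0,0.025]]' | sed -n 2p\;4p;python3 -m handwheel '[[0.001,0,0,0,0.025],[0.002,0,0,0,0.025],[0.003,0,0,0,0.025]]'| sed -n 2p\;4p; done
```

```text
tool_pos: [0.6054, -0.0383, 0.0369]
force: [-0.3, -0.1, 0.1]
tool_pos: [0.6051, -0.0352, 0.0369]
force: [-0.3, -0.4, 0.1]
```

```bash
python3 -m handwheel '[[0.001,0,0,0,0.025],[0.002,0,0,0,0.025],[0.003,0,0,0,0.025]]' | sed -n 2p\;4p;python3 -m handwheel '[[0.001,0,0,0,0.025],[0.002,0,0,0,0.025]]'| sed -n 2p\;4p;  python3 go.py -4 -128 .037 90 c
```

```text
tool_pos: [0.605, -0.0331, 0.0371]
force: [0.2, -3.7, -1.1]
tool_pos: [0.605, -0.033, 0.0371]
force: [-0.4, -7.5, 0.4]
shift [-0.0056 -0.0006  0.0002] turn -0.02
clamp mm [  -3.4 -122.4] t 9.0667 F [-0.38 -7.54  0.37] q7 -6.2
```

```bash
python3 -m handwheel '[[0.001,0,0,0,0.025],[0.002,0,0,0,0.025]]' | sed -n 2p\;4p
```

```text
tool_pos: [0.6049, -0.0329, 0.0372]
force: [0.9, -9.6, -0.2]
```

```bash
python3 -m handwheel '[[0.001,0,0,0,0.025],[0.002,0,0,0,0.025]]' | sed -n 2p\;4p
```

```text
tool_pos: [0.6049, -0.0329, 0.0373]
force: [1.4, -12.5, 0.3]
```

The heel is home on the stop at about 8–12 N. Backing off, then going up and over to the outer side of the handle.

```bash
python3 -m handwheel '[[-0.006,0,0,0,0.025],[-0.014,0,0,0,0.025],[-0.022,0,0,0,0.025],[-0.022,0,-0.03,0,0.02],[-0.022,0,-0.065,0,0.01],[-0.022,0,-0.1,-7,0],[-0.022,-0.03,-0.105,-14,0],[-0.01,-0.065,-0.105,-21,0]]'; python3 go.py -175 155 .13 180 c
```

```text
time_s: 10.07
tool_pos: [0.5439, -0.0437, 0.1453]
tool_rot: [179.6, 0.2, 116.6]
force: [-0.8, 0.1, -0.2]
grip_width: 0.0031
grasp_force: 0.0
shift [3.031e-01 2.000e-04 1.430e-02] turn -68.71
clamp mm [ -65.3 -127.5] t 10.0667 F [-0.83  0.05 -0.21] q7 21.7
```

```bash
python3 -m handwheel '[[0.038,0,0,-7,0],[0.076,0,0,-14,0],[0.114,0,0,-21,0],[0.152,0,0,-28,0],[0.19,0,0,-35,0],[0.228,0,0,-42,0],[0.266,0,0,-49,0],[0.29,0,0,-56,0]]'; python3 go.py -175 155 .046 180 c
```

```text
time_s: 10.73
tool_pos: [0.4093, 0.2214, 0.1424]
tool_rot: [179.9, 0.0, 173.0]
force: [0.0, 0.4, -0.7]
grip_width: 0.0008
grasp_force: 0.0
shift [0.0016 0.0056 0.0964] turn -12.35
clamp mm [-174.7  149. ] t 10.7333 F [ 0.02  0.44 -0.65] q7 49.5
```

```bash
python3 -m handwheel '[[0.001,0.002,0.03,-7,0],[0.001,0.003,0.06,-12.3,0],[0.001,0.003,0.085,-12.3,0],[0.001,0.003,0.096,-12.3,0],[0.001,0.003,0.096,-12.3,0],[0.001,0.003,0.096,-12.3,0]]'; python3 go.py -155 155 .046 180 c
python3 - <<'E'
from h import *
t=read_camera("top")["color"];s=read_camera("side")["color"]
cv2.imwrite("pics/p4.png",cv2.hconcat([cv2.resize(t[160:260,195:325],(480,370),interpolation=cv2.INTER_CUBIC),cv2.resize(s[150:275,200:320],(320,370),interpolation=cv2.INTER_CUBIC)]))
E
```

```text
time_s: 11.23
tool_pos: [0.4111, 0.221, 0.0463]
tool_rot: [180.0, -0.0, -175.3]
force: [0.2, 0.1, -0.5]
grip_width: 0.0005
grasp_force: 0.0
shift [-0.0179  0.0068  0.0003] turn -0.65
clamp mm [-172.9  148.4] t 11.2333 F [ 0.2   0.1  -0.53] q7 51.6
```

View pics/p4.png

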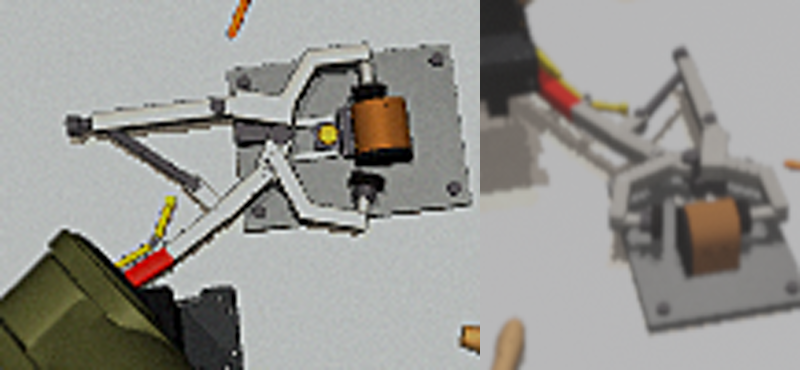

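The heel is on the bed against the stop, and the fingers stand outside the red sleeve. Pushing the handle now (tool -x = clamp +x).

```bash
python3 -m handwheel '[[-0.005,0.001,0,0,0],[-0.01,0.002,0,0,0],[-0.014,0.003,0,0,0],[-0.018,0.004,0,0,0],[-0.022,0.005,0,0,0],[-0.026,0.006,0,0,0],[-0.03,0.007,0,0,0],[-0.034,0.009,0,0,0]]' | sed -n 2p\;4p; python3 go.py -100 180 .046 180 c
```

```text
tool_pos: [0.4436, 0.2316, 0.0456]
force: [-5.2, -3.4, 4.4]
shift [-0.0393  0.0244 -0.0005] turn -0.67
clamp mm [-139.6  156. ] t 12.0 F [-5.24 -3.42  4.4 ] q7 49.4
```

```bash
python3 -m handwheel '[[-0.003,0.001,0,0,0],[-0.006,0.002,0,0,0],[-0.009,0.003,0,0,0],[-0.012,0.005,0,0,0],[-0.015,0.007,0,0,0],[-0.018,0.008,0,0,0]]' | sed -n 2p\;4p; python3 -m handwheel '[[-0.002,0.001,0,0,0],[-0.004,0.002,0,0,0],[-0.006,0.003,0,0,0],[-0.008,0.004,0,0,0]]'| sed -n 2p\;4p;python3 go.py -100 180 .046 180 c
```

```text
tool_pos: [0.4605, 0.2403, 0.0453]
force: [-3.5, -4.1, 2.3]
tool_pos: [0.4687, 0.2454, 0.0453]
force: [-1.9, -3.8, -0.5]
shift [-0.0132  0.0128 -0.0007] turn -0.67
clamp mm [-113.3  167.4] t 12.8333 F [-1.94 -3.75 -0.55] q7 47.8
```

```bash
python3 -m handwheel '[[-0.002,0.001,0,0,0],[-0.004,0.002,0,0,0],[-0.006,0.002,0,0,0],[-0.008,0.003,0,0,0],[-0.01,0.004,0,0,0]]' | sed -n 2p\;4p; python3 -m handwheel '[[-0.002,0.001,0,0,0],[-0.004,0.002,0,0,0],[-0.006,0.003,0,0,0]]'| sed -n 2p\;4p;python3 go.py -100 180 .046 180 c
```

```text
tool_pos: [0.4778, 0.2505, 0.0456]
force: [-5.5, -5.5, 2.1]
tool_pos: [0.4833, 0.2528, 0.0454]
force: [-6.4, -7.2, 3.0]
shift [ 0.002   0.0066 -0.0006] turn -0.67
clamp mm [-98.1 173.4] t 13.5 F [-6.42 -7.18  3.05] q7 47.1
```

```bash
python3 -m handwheel '[[-0.0015,0.001,0,0,0],[-0.003,0.001,0,0,0],[-0.0045,0.002,0,0,0]]' | sed -n 2p\;4p;python3 -m handwheel '[[-0.0015,0.001,0,0,0],[-0.003,0.001,0,0,0]]'| sed -n 2p\;4p;python3 go.py -100 180 .046 180 c
```

```text
tool_pos: [0.4873, 0.255, 0.0453]
force: [-6.1, -8.3, 2.0]
tool_pos: [0.4902, 0.2565, 0.0452]
force: [-6.7, -6.5, 1.4]
shift [ 0.0091  0.0034 -0.0008] turn -0.67
clamp mm [-90.9 176.5] t 13.9167 F [-6.7  -6.52  1.38] q7 46.8
```

```bash
python3 -m handwheel '[[-0.0015,0,0,0,0],[-0.003,0,0,0,0],[-0.0045,0,0,0,0],[-0.006,0,0,0,0]]' | sed -n 2p\;4p;python3 -m handwheel '[[-0.0015,0,0,0,0],[-0.003,0,0,0,0],[-0.0045,0,0,0,0]]'| sed -n 2p\;4p;python3 go.py -100 180 .046 180 c
```

```text
tool_pos: [0.4963, 0.2584, 0.0453]
force: [-5.7, -2.2, -1.3]
tool_pos: [0.5015, 0.2598, 0.0455]
force: [-3.0, -0.6, -2.3]
shift [ 0.0207  0.0011 -0.0005] turn -0.61
clamp mm [-79.3 178.7] t 14.5 F [-3.01 -0.58 -2.29] q7 47.0
```

```bash
python3 -m handwheel '[[-0.001,0,0,0,0],[-0.002,0,0,0,0]]' | sed -n 2p\;4p;python3 -m handwheel '[[-0.001,0,0,0,0],[-0.002,0,0,0,0]]'| sed -n 2p\;4p
```

```text
tool_pos: [0.505, 0.2605, 0.0464]
force: [-1.9, 0.4, -1.0]
tool_pos: [0.5079, 0.2602, 0.0469]
force: [0.2, 0.5, 0.2]
```

The force faded to zero, so it seems to have snapped over. Backing off and looking.

```bash
python3 -m handwheel '[[0.008,0,0,0,0],[0.02,0,0,0,0],[0.03,0,0,0,0],[0.03,0,-0.04,0,0],[0.03,0,-0.08,0,0],[0.055,-0.02,-0.1,0,0],[0.085,-0.05,-0.1,0,0],[0.11,-0.08,-0.1,0,0]]'
python3 - <<'E'
from h import *
from go import c2w
c=read_camera("top");t=c["color"].copy()
P=[[*c2w(*q),.042] for q in((-.056,.186),(-.019,.222))]
px=proj(c,P);o=np.array([195,160]);f=np.array([480/130,370/100])
im=cv2.resize(t[160:260,195:325],(480,370),interpolation=cv2.INTER_CUBIC)
for p in px: 
    q=((p-o+.5)*f).round().astype(int);print(q);cv2.circle(im,tuple(map(int,q)),4,(255,0,255),1)
s=read_camera("side")["color"]
cv2.imwrite("pics/p5.png",cv2.hconcat([im,cv2.resize(s[150:275,200:320],(320,370),interpolation=cv2.INTER_CUBIC)]))
E
```

```text
time_s: 15.5
tool_pos: [0.4023, 0.1717, 0.1466]
tool_rot: [180.0, 0.1, -175.1]
force: [-0.5, -1.6, 1.0]
grip_width: 0.0005
grasp_force: 0.0
[ 82 226]
[ 38 189]
```

View pics/p5.png

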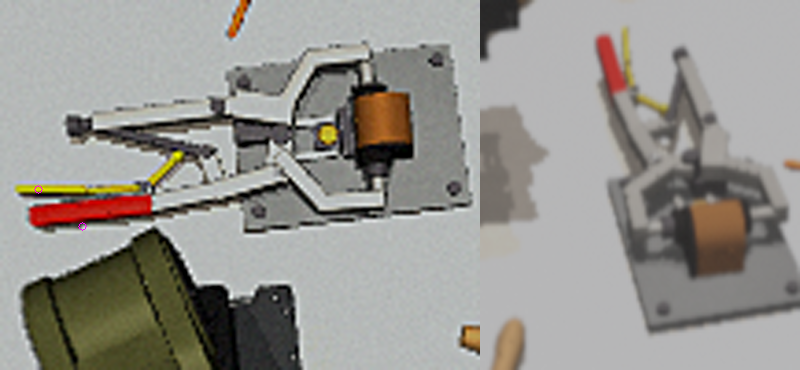

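Locked: the handle and lever lie exactly on the predicted locked points, and the pads nip the heel. I'll let it nip while moving high over to the lever.

```bash
python3 go.py 4 222 .13 180 c; python3 -m handwheel '[[0,0,0,0,0],[0,0,0,0,0],[0,0,0,0,0],[0,0,0,0,0],[0,0,0,0,0],[0,0,0,0,0],[0,0,0,0,0],[0,0,0,0,0]]' >/dev/null;python3 -m handwheel '[[0,0,0,0,0],[0,0,0,0,0],[0,0,0,0,0],[0,0,0,0,0],[0,0,0,0,0],[0,0,0,0,0],[0,0,0,0,0],[0,0,0,0,0]]'>/dev/null;python3 go.py 4 222 .13 180 c
```

```text
shift [-0.1908  0.1325  0.0144] turn -1.0
clamp mm [-189.1   93. ] t 15.6 F [-0.03  0.05 -0.13] q7 71.8
shift [-0.188   0.1251  0.016 ] turn -0.65
clamp mm [-185.5   99.1] t 16.9333 F [-0.13 -0.56 -0.9 ] q7 71.7
```

```bash
python3 -m handwheel '[[-0.03,0.02,0,0,0],[-0.06,0.04,0,0,0],[-0.09,0.06,0,0,0],[-0.12,0.08,0,-0.6,0],[-0.145,0.097,0,-0.6,0],[-0.17,0.113,0,-0.6,0],[-0.188,0.125,0,-0.6,0],[-0.188,0.125,0,-0.6,0]]' >/dev/null;python3 -m handwheel '[[0,0,0,0,0],[0,0,0,0,0],[0,0,0,0,0],[0,0,0,0,0],[0,0,0,0,0],[0,0,0,0,0],[0,0,0,0,0],[0,0,0,0,0]]'>/dev/null;python3 -m handwheel '[[0,0,0,0,0],[0,0,0,0,0],[0,0,0,0,0],[0,0,0,0,0],[0,0,0,0,0],[0,0,0,0,0],[0,0,0,0,0],[0,0,0,0,0]]'>/dev/null;python3 go.py 4 222 .046 180 c
```

```text
shift [-0.0001 -0.      0.1   ] turn -0.05
clamp mm [  3.9 222. ] t 18.9333 F [ 0.08 -0.21 -0.85] q7 47.1
```

```bash
python3 -m handwheel '[[0,0,0.035,0,0],[0,0,0.065,0,0],[0,0,0.085,0,0],[0,0,0.098,0,0],[0,0,0.1,0,0],[0,0,0.1,0,0]]' | sed -n 2p\;4p;python3 -m handwheel '[[0.004,0,0,0,0],[0.008,0,0,0,0],[0.011,0,0,0,0],[0.014,0,0,0,0]]'| sed -n 2p\;4p;python3 -m handwheel '[[0.002,0,0,0,0],[0.004,0,0,0,0],[0.006,0,0,0,0]]'| sed -n 2p\;4p
```

```text
tool_pos: [0.5802, 0.3107, 0.0457]
force: [-0.3, 0.1, 0.5]
tool_pos: [0.567, 0.3101, 0.0474]
force: [3.0, 0.6, 0.4]
tool_pos: [0.5609, 0.309, 0.0467]
force: [1.9, 0.4, 1.2]
```

```bash
python3 -m handwheel '[[0.002,0,0,0,0],[0.004,0,0,0,0],[0.006,0,0,0,0]]'| sed -n 2p\;4p;python3 -m handwheel '[[0.002,0,0,0,0],[0.004,0,0,0,0],[0.004,0,0,0,0]]'| sed -n 2p\;4p
```

```text
tool_pos: [0.5541, 0.3079, 0.0459]
force: [1.4, 0.4, -0.2]
tool_pos: [0.5495, 0.3075, 0.0456]
force: [0.7, -0.5, -0.3]
```

```bash
python3 -m handwheel '[[-0.01,0,0,0,0],[-0.022,0,0,0,0],[-0.022,0,-0.03,0,0],[-0.022,0,-0.07,0,0],[-0.022,0,-0.11,0,0],[-0.022,0,-0.13,0,0],[-0.022,0,-0.13,0,0],[-0.022,0,-0.13,0,0]]'
python3 - <<'E'
from h import *
from go import c2w
c=read_camera("top");im=cv2.resize(c["color"][160:260,195:325],(480,370),interpolation=cv2.INTER_CUBIC)
s=read_camera("side")["color"]
cv2.imwrite("pics/p6.png",cv2.hconcat([im,cv2.resize(s[150:275,200:320],(320,370),interpolation=cv2.INTER_CUBIC)]))
E
```

```text
time_s: 21.18
tool_pos: [0.5735, 0.3102, 0.1773]
tool_rot: [180.0, 0.1, -174.7]
force: [0.6, -0.6, -0.7]
grip_width: 0.0003
grasp_force: 0.0
```

View pics/p6.png

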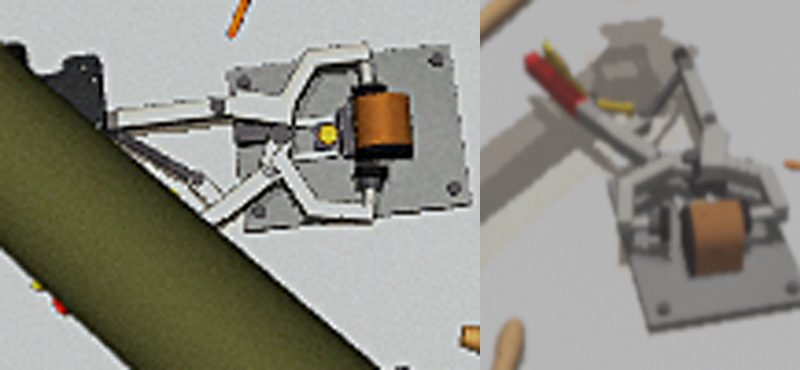

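The heel is still square on the bed with the jaws clear. I'll check numerically that the handle is fully back by comparing the red sleeve with the first side image.

```bash
cat > red.py <<'E'
from h import *
def red(I,sc=1):
    b,g,r=[I[...,i].astype(int) for i in range(3)]
    m=((r>110)&(r-g>80)&(r-b>70)); k=np.zeros_like(m);k[int(140*sc):int(215*sc),int(195*sc):int(300*sc)]=1
    ys,xs=np.nonzero(m&k);return (xs.mean()/sc,ys.mean()/sc,xs.min()/sc,ys.min()/sc,len(xs)/sc**2)
print(np.round(red(cv2.imread("pics/side0.png"),800/560),1));print(np.round(red(read_camera("side")["color"]),1),env.get_obs()["time_s"])
E
python3 red.py; python3 -m handwheel '[[-0.02,0,0,0,0],[-0.04,0,0,0,0],[-0.06,0,0,0,0],[-0.06,0,0,0,0],[-0.06,0,0,0,0],[-0.06,0,0,0,0],[-0.06,0,0,0,0],[-0.06,0,0,0,0]]'|sed -n 2p\;4p;python3 red.py
```

```text
[224.6 177.4 213.5 169.4 117.1]
[220.4 170.9 217.  168.   25. ] 21.3333
tool_pos: [0.6312, 0.3157, 0.1759]
force: [-0.5, -0.6, 0.3]
[224.6 177.4 213.5 169.4 117.1]
[220.9 174.6 213.  170.   75. ] 22.05
```

```bash
python3 -m handwheel '[[-0.02,0.01,0,0,0],[-0.04,0.02,0,0,0],[-0.06,0.03,-0.02,0,0],[-0.06,0.03,-0.03,0,0],[-0.06,0.03,-0.03,0,0],[-0.06,0.03,-0.03,0,0],[-0.06,0.03,-0.03,0,0],[-0.06,0.03,-0.03,0,0]]'|sed -n 2p\;4p;python3 red.py
python3 - <<'E'
from h import *
I=cv2.imread("pics/side0.png");J=cv2.resize(read_camera("side")["color"],(800,600))
def f(I): return cv2.GaussianBlur(I,(0,0),1).astype(int)
# moving jaw arm & handle region difference outside heel/bed
d=np.abs(f(I)-f(J)).sum(2)
for n,(x0,y0,x1,y1) in dict(handle=(295,230,380,300),jaw=(350,285,384,335)).items(): print(n,d[y0:y1,x0:x1].mean().round(1),(d[y0:y1,x0:x1]>90).sum())
E
```

```text
tool_pos: [0.6883, 0.35, 0.2054]
force: [-0.4, -0.4, -0.7]
[224.6 177.4 213.5 169.4 117.1]
[222.1 175.4 213.  170.   87. ] 22.7667
handle 47.6 1440
jaw 12.6 57
```

Run:
```python
from h import *
A=cv2.imread("pics/top0.png");B=cv2.resize(read_camera("top")["color"],(800,600))
def st(I,box,f):
    b,g,r=[I[...,i].astype(int) for i in range(3)];m=f(b,g,r);x0,y0,x1,y1=box
    ys,xs=np.nonzero(m[y0:y1,x0:x1]);return len(xs),(xs.mean()+x0).round(1),(ys.mean()+y0).round(1),xs.min()+x0,ys.max()+y0
for n,f in dict(red=lambda b,g,r:(r>100)&(r-g>70)&(r-b>70),yel=lambda b,g,r:(g>90)&(r>90)&(r-b>80)&(r-g<50)).items():
    for I in(A,B): print(n,st(I,(285,290,365,365),f))
d=np.abs(cv2.GaussianBlur(A,(0,0),1).astype(int)-cv2.GaussianBlur(B,(0,0),1)).sum(2)
print("jaw",(d[285:325,395:425]>120).sum())
```

```text
red (358, np.float64(323.2), np.float64(339.5), np.int64(302), np.int64(355))
red (271, np.float64(317.8), np.float64(343.0), np.int64(302), np.int64(355))
yel (169, np.float64(321.2), np.float64(328.9), np.int64(293), np.int64(346))
yel (106, np.float64(309.0), np.float64(337.9), np.int64(293), np.int64(346))
jaw 306
```

```bash
python3 -c "
from cell import env
print(env.sign_off())"
```

```text
the job is handed in; nothing more can be done
None
```

I handed the job in at about 23 s, but `env.sign_off()` gave no verdict. The heel was pressed home at about 12 N, the clamp nipped it by itself for about 4 s, the lever sprung it fully open, and the heel lies square on the bed with no bystander approached.

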